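# Dock the hand radio on the cart's sloping charger and bolt it in

### The job

Put the hand radio on charge so that it cannot jump out when the cart rolls: draw the charger's spring bolt back and turn its stalk over so that it stays parked in the notch by itself. Lay the radio face up on the sloping bed, antenna up the slope, flat between the side guides, and slide it gently down until its bottom end is right against the contacts on the foot, without ramming them. Then turn the stalk out of the notch and let the bolt go fully home over the radio; leave the vials and the carton standing where they are.

Things in the scene. Friction and masses are not known exactly. Their poses are not given: they have to be found in the camera images.
- bed: Sloping bed of the charger, a grey sheet-metal console fixed to the worktop. Origin: on the black rubber strip the radio lies on, near its low end, 104 mm above the worktop. x goes up the slope (28 deg, rising away from the robot), y level to the left, z square out. Strip: x -3 to 125, y -30 to 32 mm. Black side guides at x -10 to 36, inner faces y -29.5 and 31.5 mm, flared, 21 mm high.
- foot_face (a point): Middle of the foot's upper face with three brass contacts, where the radio's bottom end stands; 10 mm above the bed, axes as the bed's. The foot is a black stop between the side guides, 54 mm wide, 18 mm high, 7 mm thick, clamped at another place along the slope each time (bed x 6 to 18 mm); it does not give.
- notch (a point): Middle of the mouth of the notch (bed x 106, y 90, z 46 mm), 12 mm wide, 12 mm deep, open at the top, in a 3 mm steel fence plate behind the bolt's rod; axes as the bed's. The rod runs along bed y at x 96, z 38 mm through two steel ears (y 42 to 50 and 112 to 120, up to z 47 mm) at the bed's left side.
- bolt (a joint): Draw of the spring bolt, m: 0 = home, the 9 mm rod's nose reaching 9 mm over the left edge of a docked radio's face, 2.5 mm above it. Grows as it is drawn to the left (+y of the bed), stop at 0.022. The spring pulls it home with 3 to 6 N. Parked in the notch it rests at about 0.016, its nose clear of the radio.
- stalk (a joint): Turn of the bolt's stalk about the rod, rad: 0 = square out of the bed (a stop; its place at home). Grows as the stalk is tipped up the slope, away from the robot, to a stop at 1.25. It passes 0.5 only into the notch, with the bolt drawn 0.015 to 0.020.
- stalk_grip (a point): Point to grip on the stalk's black paddle, 40 mm out from the rod's axis (at home: bed x 96, y 72, z 78 mm). The paddle is 10 mm thick along the rod, 15 mm wide, from 25 to 51 mm out; below it the stalk is an 8 mm steel round. z points outward along the stalk, y along the rod.
- radio: Black hand radio lying face up, 151 mm long, 0.19 kg. Origin on its underside, mid-length; x points to the antenna. The body spans x -76 to 22, y -27 to 29, z 0 to 31 mm: grip it across this 56 mm width. The antenna (14 mm thick) goes on from x 22 to 76 at y 15, z 16 mm; a small knob from x 22 to 34 at y -12 mm.
- radio_heel (a point): Middle of the radio's bottom end (radio x -76, y 1, z 10 mm), axes as the radio's. It meets foot_face.
- vial_a: Sample vial with a white cap, 36 mm wide, 63 mm high, standing on the worktop; a bystander. Origin under its middle.
- vial_b: Sample vial with a light blue cap, 31 mm wide, 67 mm high, standing on the worktop; a bystander. Origin under its middle.
- carton: Small light blue folding carton, 50 x 34 x 80 mm, standing on the worktop; a bystander. Origin under its middle.
Not all that is in view belongs to the job. Leave any yellow look-alike of the radio alone.

How it is judged:
On the way, in this order (a step that is already met when the one before it is completed fails the run):
1. the bolt is drawn back and parked in the notch, and the hand has let go of it (value of joint bolt above 0.012 m and value of joint stalk above 0.7 rad and contact force between the fingers and bed below 0.05 N), for 0.3 s.
2. the radio lies flat in the bed with its bottom end against the foot, let go, while the bolt is still parked (x of radio_heel in the frame of foot_face between -0.003 and 0.002 m and y of radio in the frame of bed between -0.006 and 0.006 m and z of radio in the frame of bed between -0.003 and 0.003 m and angle between the x axis of radio and the x axis of bed, either way round below 0.1 rad and angle between the z axis of radio and the z axis of bed, either way round below 0.06 rad and contact force between the fingers and radio below 0.05 N and value of joint bolt above 0.012 m), for 0.3 s.
At the end, for the whole second after the job is handed in: Radio at rest face up on the bed, antenna up: flat (3 mm, 0.06 rad), in line (0.1 rad, 6 mm sideways), bottom end within 2 mm of the foot; bolt within 3 mm of home, its stalk under 0.3 rad; vials and carton upright, within 30 mm of where they were (x of radio_heel in the frame of foot_face between -0.003 and 0.002 m and y of radio in the frame of bed between -0.006 and 0.006 m and z of radio in the frame of bed between -0.003 and 0.003 m and angle between the x axis of radio and the x axis of bed, either way round below 0.1 rad and angle between the z axis of radio and the z axis of bed, either way round below 0.06 rad and value of joint bolt below 0.003 m and value of joint stalk below 0.3 rad and linear speed of radio below 0.01 m/s and angle between each of vial_a, vial_b, carton's own z axis and vertical below 0.2 rad and distance of each of vial_a, vial_b, carton from where it was at the start of the episode below 0.03 m); the robot touches nothing.
It fails at once if the radio is rammed: pressed on the charger with more than 80 N (contact force between radio and bed above 80 N).
It fails at once if a bystander vial or the carton is knocked over or shifted by more than 30 mm (angle between any of vial_a, vial_b, carton's own z axis and vertical above 0.4 rad or distance of any of vial_a, vial_b, carton from where it was at the start of the episode above 0.03 m).
It also fails if it takes over 67 s, if anything falls off the work surface, if the arm or the gripper's body presses on something with over 40 N, if the wrist force passes 120 N, or if a joint passes its speed limit or range.

### The arm

A 7-joint arm with a two-finger parallel gripper is mounted at the origin on a cart in front of the work surface, level with it; the furniture and walls round the work are solid. World frame = base frame: x ahead of the robot, y to its left, z up, the work surface at z = 0. Lengths are in m, angles in rad, forces in N, time in s.
With the tool pointing down it reaches from about 0.35 to 0.9 m from the base axis. Payload 19.9 kg.
Tool frame: the origin (TCP) lies at the very end of the fingers, on their centre line; the grasp point (between the pads) lies behind it (manip.grip_depth is the x of the grasp point in the tool frame, in m); x points along the fingers, y is the direction in which the jaws open and shut, and the axes are right-handed (so a half turn about x gives the same grasp; the last joint's range is limited). The gripper opens to 94 mm and grips with 3 to 60 N. Pads are 16 mm wide; open, the fingers measure 119 mm over their backs; the gripper's body (75 mm by 177 mm) begins 78 mm behind the grasp point.
Start: joints at [1.232, 0.417, -0.01, 1.614, 0.005, 1.111, -0.053], TCP at [0.183, -0.598, 0.182] pointing down, gripper open.
Joint ranges: [-2.81, 2.81], [-0.39, 2.02], [-1.27, 1.25], [0.06, 2.57], [-1.19, 4.33], [0.19, 2], [-2.82, 2.82]. Speed limits (rad/s): [1.89, 1.89, 2.39, 2.39, 3.01, 3.01, 3.01].

### API

Orientations are given as a 3x3 rotation matrix whose columns are the frame's x, y, z axes.
In Python, from station import readout, cams, manip gives the robot as it stands. The module is installed in compiled form; this text tells all that it offers.
- The arm moves only by the tool drive_tool, never from a script. Its argument "deltas" is a list of rows, each a list of 5 numbers: the shift along the tool's x, y, z in mm, then the turn about the tool's x in degrees, then the opening, from 0 (shut) to 1 (fully open). In form: [[tx, ty, tz, turn, fingers], ...]. A call has 1 to 20 rows; each row is the pose to reach, as a shift and turn from the pose measured when the call began, along the tool's axes at that moment; what a row does not reach only later rows make up. A row lasts 1/8 s, in which the tool goes at most 62.5 mm and 10.7 degrees, less where a joint would pass 70% of its speed; a pose out of reach is approached as far as the arm can. A call with a gripper value outside its range is refused whole. The fingers move at their own pace and stop on an object; "squeeze" is the grip in N (left out, the last holds). Time passes only in rows, so rows that repeat a pose let the fingers close. It gives the time, the measured TCP pose, the force and the opening at its end, in the units of the state.
- readout.state(): the state, without advancing time (a new reading comes with each control period).
- cams.camera(name): name is "scene" or "top" or "wrist"; returns the picture (420x560x3 uint8, blue, green, red); there is no depth.
- cams.camera_params(name): a dict with "K" (3x3 intrinsics, pixels), "distortion" ([k1, k2, p1, p2, k3] as OpenCV has them; the pictures are not rectified), "xyz" and "rotation" of the camera in the world. Camera axes: x right, y down, z forward; pixel columns grow to the right and rows downward; lengths in m; the calibration is good to about 2 mm. A picture is of the moment at which its call begins: read the wrist's pose just before it. camera_params takes no time and is no camera call; for the wrist camera it gives the pose at the moment of the call.
- manip.sign_off(): hands the job in, once; it reports no verdict.
The state is a dict: "clock": time; "joint_positions": joint angles; "joint_velocities": joint speeds; "effort": joint torques, N m; "eef_pos": TCP position; "tool_rot": TCP orientation; "force": force on the tool from outside, world axes, zero at the start; "torque": the same for the moment, N m; "opening": finger opening in m.
Only numpy, scipy, OpenCV 4.12 (cv2) and the standard library are available. Lean on these libraries where they do the work, as an engineer would, in place of code of your own. Each camera call takes 0.05 s, during which the arm holds its last target. There are 200 camera calls.

## Working session

There is one attempt and no reset: what is moved stays moved. The work goes in short steps, Python scripts to look and compute and a tool call to move; the robot and the scene stay as the last step left them, time stands still between calls to the robot, and variables do not carry over. Pictures are saved under pics/ and viewed, about 8 in all and at most 12, crops included, and the job is handed in when it is done.

Besides the shell and the picture viewer there is one more tool, called as name(argument=value, ...) on one line, values as JSON. drive_tool: Moves the arm, as the interface text tells. Its arguments: {"type":"object","properties":{"deltas":{"type":"array"},"squeeze":{"type":"number"}},"required":["deltas"]}

```bash
mkdir -p pics
python3 - <<'E'
from station import readout,cams,manip
import cv2,numpy as np
s=readout.state();print(s['clock'],s['eef_pos'],np.round(s['tool_rot'],3),s['opening'],manip.grip_depth)
for n in ('scene','top','wrist'):
    p=cams.camera_params(n);print(n,np.round(p['K'],1).tolist(),np.round(p['distortion'],4),np.round(p['xyz'],3),np.round(p['rotation'],3).tolist())
a=cams.camera('scene');b=cams.camera('top')
cv2.imwrite('pics/s0.png',a);cv2.imwrite('pics/t0.png',b)
E
```

```text
0.0 [ 0.18265852 -0.59731762  0.18125334] [[-0.     0.292 -0.956]
 [ 0.001 -0.956 -0.292]
 [-1.    -0.001  0.   ]] 0.09399238448511729 -0.0188
scene [[454.2, 0.0, 284.3], [0.0, 454.2, 206.0], [0.0, 0.0, 1.0]] [-0.0094  0.      0.      0.      0.    ] [0.015 0.673 0.834] [[-0.816, -0.358, 0.453], [-0.577, 0.475, -0.664], [0.023, -0.804, -0.595]]
top [[510.0, 0.0, 280.4], [0.0, 510.0, 209.0], [0.0, 0.0, 1.0]] [0.0272 0.     0.     0.     0.    ] [-0.268  0.312  1.453] [[-0.453, -0.732, 0.508], [-0.891, 0.376, -0.253], [-0.006, -0.568, -0.823]]
wrist [[342.8, 0.0, 279.5], [0.0, 342.8, 212.3], [0.0, 0.0, 1.0]] [-0.0335  0.      0.      0.      0.    ] [ 0.255 -0.576  0.384] [[0.292, -0.924, -0.247], [-0.956, -0.283, -0.074], [-0.002, 0.258, -0.966]]
```

View pics/s0.png

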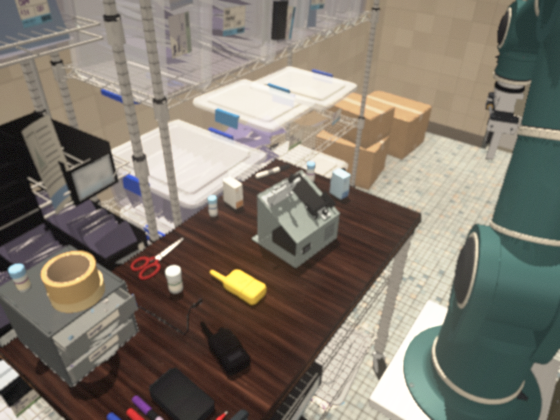

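View pics/t0.png

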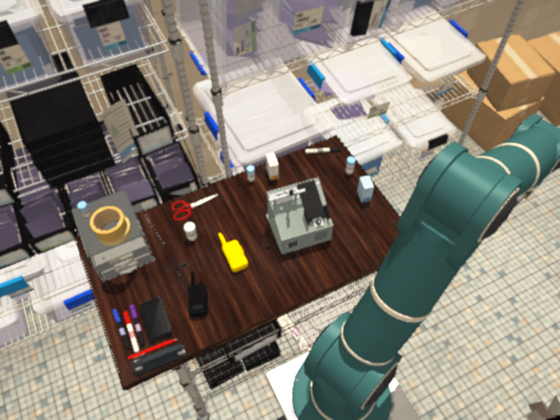

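The scene view shows the black radio at (228,350), antenna at (205,327), and the yellow look-alike at (243,287). The charger is at (298,220). The black block at (183,397) is another item. In the top view the radio is at (198,297), the look-alike at (234,255) and the charger at (298,212). The radio and black block could be confused. I choose the one with the antenna, and check it in crops.

Run:
```python
import cv2,numpy as np
a=cv2.imread('pics/s0.png');b=cv2.imread('pics/t0.png')
f=lambda im,x,y,w,h,k:cv2.resize(im[y:y+h,x:x+w],None,fx=k,fy=k,interpolation=cv2.INTER_CUBIC)
L=np.vstack([f(a,250,165,100,100,4),f(a,190,310,80,40+10,5)[:200]])
R=np.vstack([f(b,260,172,80,80,5),f(b,170,265,80,40,5)])
R2=f(b,165,262,57,57,7)
print(L.shape,R.shape)
cv2.imwrite('pics/c1.png',np.hstack([f(a,250,165,100,100,4),f(b,255,167,100,100,4)]))
cv2.imwrite('pics/c2.png',np.hstack([f(a,190,310,80,80,5),f(b,160,257,80,80,5)]))
cv2.imwrite('pics/c.png',np.vstack([np.hstack([f(a,250,165,100,75,4),f(b,255,167,100,75,4)]),np.hstack([f(a,180,315,100,75,4),f(b,150,260,100,75,4)])]))
```

```text
(600, 400, 3) (600, 400, 3)
```

View pics/c.png

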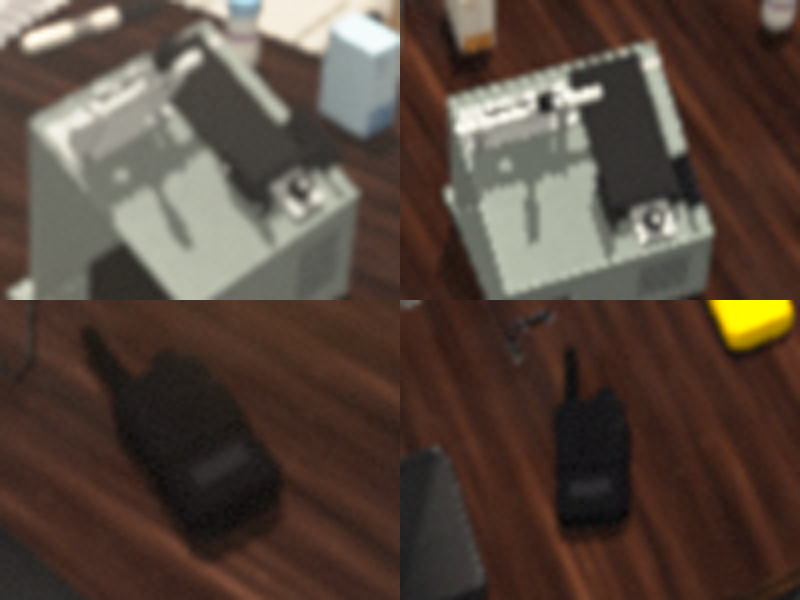

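The crops confirm the choice: the radio lies face up at lower left with its antenna to the left and a knob, distinct from the plain yellow one. The charger shows strip corners (572,72) and (645,58) in its top-view crop. The rod nose is at (602,94) and the black paddle at (547,101). Now I fit the poses.

```bash
cat > h.py <<'E'
import cv2,numpy as np
from scipy.optimize import least_squares
from station import readout,cams,manip
def proj(p,P):
    P=np.atleast_2d(P).astype(float);R=np.array(p['rotation']);t=-R.T@np.array(p['xyz'])
    return cv2.projectPoints(P,cv2.Rodrigues(R.T)[0],t,np.array(p['K']),np.array(p['distortion']))[0][:,0]
def bedR(yaw):
    c,s=np.cos(np.radians(28)),np.sin(np.radians(28));cy,sy=np.cos(yaw),np.sin(yaw)
    return np.array([[cy,-sy,0],[sy,cy,0],[0,0,1]])@np.array([[c,0,-s],[0,1,0],[s,0,c]])
def bedpt(q,P): return np.array([q[0],q[1],.104])+(bedR(q[2])@(np.atleast_2d(P)/1000.).T).T
def radpt(q,P):
    cy,sy=np.cos(q[2]),np.sin(q[2]);return np.array([q[0],q[1],0])+(np.array([[cy,-sy,0],[sy,cy,0],[0,0,1]])@(np.atleast_2d(P)/1000.).T).T
def fit(f,obs,q0):
    "obs: list of (camparams, point mm, pixel)"
    r=lambda q:np.concatenate([proj(p,f(q,P))[0]-px for p,P,px in obs])
    s=least_squares(r,q0,loss='soft_l1');return s.x,r(s.x).reshape(-1,2)
def rel(T,yaw,s=None):
    "tool-axis shift mm of the TCP to world T, and turn (deg) bringing tool y onto level direction yaw"
    s=s or readout.state();R=np.array(s['tool_rot']);d=R.T@(np.array(T)-s['eef_pos'])*1000
    w=R.T@np.array([np.cos(yaw),np.sin(yaw),0]);a=np.degrees(np.arctan2(w[2],w[1]))
    return np.round(d,1),round((a+90)%180-90,1)
E
python3 - <<'E'
from h import *
S=cams.camera_params('scene');T=cams.camera_params('top')
t=lambda x,y:np.array([255+(x-400)/4,167+y/4]);s=lambda x,y:np.array([250+x/4,165+y/4])
obs=[(T,(125,32,0),t(572,72)),(T,(125,-30,0),t(645,58)),(T,(96,20,38),t(603,94)),(T,(96,72,87),t(547,100)),(S,(96,20,38),s(202,55)),(T,(-3,32,0),t(607,207)),(S,(125,-30,0),s(210,35))]
for y0 in (0,.3,-.3):
    q,r=fit(bedpt,obs,[.6,-.1,y0]);print(q,np.round(r,1).tolist())
print('grip',bedpt(q,(96,72,78)),'notch',bedpt(q,(106,90,46)))
t=lambda x,y:np.array([150+(x-400)/4,260+(y-300)/4]);s=lambda x,y:np.array([180+x/4,315+(y-300)/4])
ob=[(T,(76,15,16),t(568,350)),(T,(22,15,16),t(566,398)),(S,(76,15,16),s(88,332)),(S,(22,15,16),s(118,390)),(T,(-76,29,0),t(559,525)),(T,(-76,-27,0),t(627,522)),(S,(-76,29,0),s(203,555)),(S,(-76,-27,15),s(278,490))]
q,r=fit(radpt,ob,[.4,.2,0]);print('radio',q,np.round(r,1).tolist())
E
```

```text
[ 0.47317803 -0.18417828 -0.20630913] [[-0.5, -0.5], [-0.1, -1.1], [-0.5, 0.0], [-0.5, -0.4], [0.9, 0.5], [0.3, 4.9], [0.4, -1.4]]
[ 0.47317803 -0.18417828 -0.20630915] [[-0.5, -0.5], [-0.1, -1.1], [-0.5, 0.0], [-0.5, -0.4], [0.9, 0.5], [0.3, 4.9], [0.4, -1.4]]
[ 0.47317803 -0.18417829 -0.20630899] [[-0.5, -0.5], [-0.1, -1.1], [-0.5, 0.0], [-0.5, -0.4], [0.9, 0.5], [0.3, 4.9], [0.4, -1.4]]
grip [[ 0.53505035 -0.12356742  0.21793918]] notch [[ 0.56208437 -0.11083529  0.19437957]]
radio [ 0.4607751   0.23952275 -0.35488648] [[-0.5, -2.2], [0.3, 1.3], [-1.6, -2.0], [2.0, 0.2], [-1.3, 1.7], [0.3, 0.4], [-2.7, 0.3], [2.0, -1.1]]
```

Run:
```python
from h import *
print(rel([.50,-.16,.35],-.206-np.pi/2))
```

```text
(array([-168.4, -325.6, -431.3]), np.float64(28.8))
```

drive_tool(deltas=[[-60, 0, 0, 0, 0.6], [-120, -30, -40, 5, 0.6], [-168, -60, -80, 10, 0.6], [-168, -95, -125, 15, 0.6], [-168, -130, -170, 20, 0.6], [-168, -165, -215, 25, 0.6], [-168, -200, -265, 28.8, 0.6], [-168, -240, -315, 28.8, 0.6], [-168, -280, -370, 28.8, 0.6], [-168, -326, -431, 28.8, 0.6], [-168, -326, -431, 28.8, 0.6], [-168, -326, -431, 28.8, 0.6], [-168, -326, -431, 28.8, 0.6]])

```text
clock: 1.72
eef_pos: [0.499, -0.1606, 0.3494]
tool_rot: [[-0.001, -0.205, -0.979], [0.001, -0.979, 0.205], [-1.0, -0.001, 0.001]]
force: [-0.1, 0.0, -0.1]
opening: 0.0564
```

Run:
```python
from h import *
s=readout.state();print(s['clock'],s['eef_pos'],np.round(s['tool_rot'],3).tolist(),s['force'])
p=cams.camera_params('wrist');im=cams.camera('wrist');np.save('w1.npy',p,allow_pickle=True)
cv2.imwrite('pics/w1.png',im);print(np.round(p['xyz'],3))
q=[.473,-.184,-.206]
print(np.round(proj(p,bedpt(q,[(125,32,0),(125,-30,0),(-3,32,0),(96,20,38),(96,72,89),(106,90,46)]))))
cv2.imwrite('pics/w1b.png',cv2.resize(im,(800,600),interpolation=cv2.INTER_CUBIC))
```

```text
1.725 [ 0.49901389 -0.1606409   0.34944247] [[-0.001, -0.205, -0.979], [0.001, -0.979, 0.205], [-1.0, -0.001, 0.001]] [-0.06451809  0.00866213 -0.05526202]
[ 0.573 -0.177  0.553]
[[276. 107.]
 [333. 107.]
 [277. 197.]
 [287. 149.]
 [234. 178.]
 [219. 145.]]
```

View pics/w1b.png

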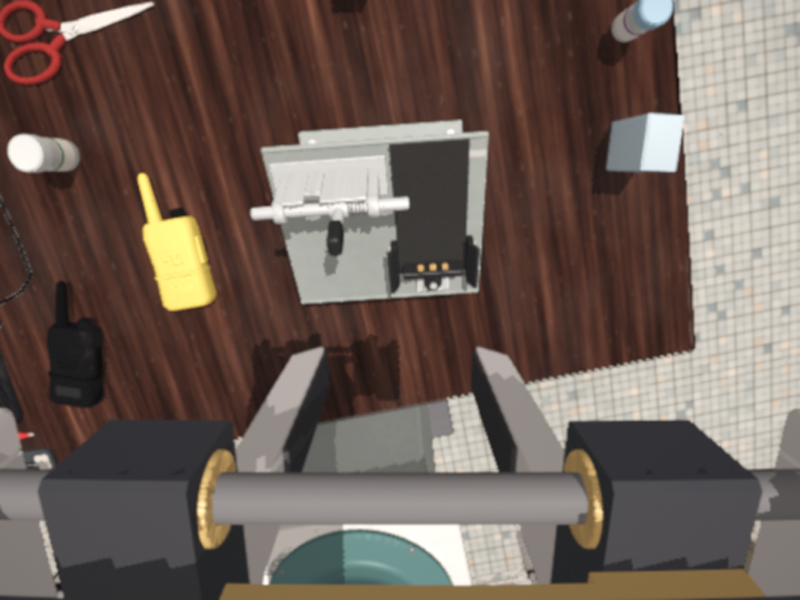

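The wrist view shows the strip top corners at about (390,145) and (468,140), the nose tip at (409,203), the paddle end at (335,250) and the contacts at (432,267). The bed is turned about 3.5° from my estimate. I enlarge it for accurate pixels.

Run:
```python
import cv2,numpy as np
im=cv2.imread('pics/w1.png')
c=cv2.resize(im[80:215,175:350],None,fx=4.5,fy=4.5,interpolation=cv2.INTER_CUBIC)
c=np.clip(c.astype(float)*1.5,0,255).astype(np.uint8)
r=cv2.resize(im[190:290,30:80],None,fx=3.5,fy=3.5,interpolation=cv2.INTER_CUBIC)
c[c.shape[0]-350:,:175]=np.clip(r*2.2,0,255).astype(np.uint8) if False else c[c.shape[0]-350:,:175]
cv2.imwrite('pics/w1c.png',c);print(c.shape)
```

```text
(608, 788, 3)
```

View pics/w1c.png

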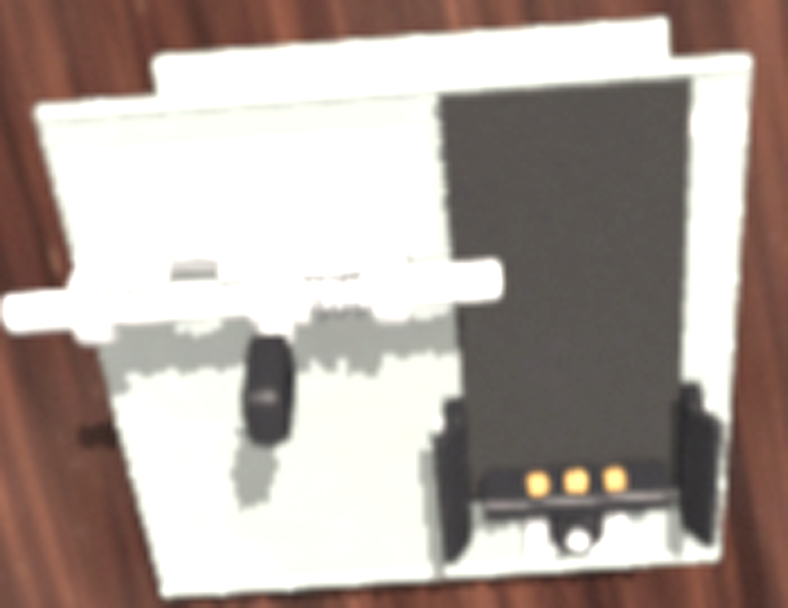

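Run:
```python
from h import *
p=np.load('w1.npy',allow_pickle=True).item()
c=lambda x,y:np.array([174.5+(x+.5)/4.5,79.5+(y+.5)/4.5])
def f(q,P):
    P=np.array(P,float)
    if P[0]==-999: P=np.array([q[3]*1000,P[1],P[2]])
    return bedpt(q,P)
obs=[(p,(125,32,0),c(441,96)),(p,(125,-30,0),c(690,80)),(p,(96,20,38),c(502,278)),(p,(96,72,89),c(267,438)),(p,(96,72,63),c(270,338)),(p,(-999,1,10),c(576,481)),(p,(36,31.5,0),c(466,415)),(p,(36,-29.5,0),c(683,403))]
q,r=fit(f,obs,[.473,-.184,-.15,.012]);print(q,np.round(r,1).tolist())
np.save('q.npy',q)
T,S=cams.camera_params('top'),cams.camera_params('scene')
print('top chk',proj(T,bedpt(q,[(125,32,0),(96,20,38),(96,72,87)])),'vs 298,185 305.5,190.5 291.7,192')
print('scene nose',proj(S,bedpt(q,(96,20,38))),'vs 300.5,178.8')
for th,d in ((0,0),(0,.0175),(.3,.0175),(.6,.0175),(.9,.0175),(1.15,.0175)):
    P=bedpt(q,(96+41*np.sin(th),72+1000*d,38+41*np.cos(th)))[0];print(th,d,np.round(P,4),*rel(P+[0,0,-.0188],q[2]-np.pi/2))
```

```text
[ 0.48054297 -0.18851545 -0.14191593  0.01203236] [[-0.5, 0.6], [1.2, 0.4], [-0.3, 1.1], [-0.2, -2.5], [1.0, 4.3], [0.1, -0.0], [-0.5, -3.6], [-0.4, -4.0]]
top chk [[295.67145262 183.40416803]
 [304.15669651 188.99209509]
 [291.01186783 190.68154489]] vs 298,185 305.5,190.5 291.7,192
scene nose [[299.21718322 178.40065614]] vs 300.5,178.8
0 0 [ 0.5379 -0.124   0.2188] [149.5 -44.  -30.7] -3.8
0 0.0175 [ 0.5404 -0.1067  0.2188] [149.5 -61.5 -29.5] -3.8
0.3 0.0175 [ 0.5518 -0.1083  0.2229] [145.5 -62.2 -41. ] -3.8
0.6 0.0175 [ 0.564  -0.11    0.2234] [145.  -63.  -53.3] -3.8
0.9 0.0175 [ 0.5757 -0.1117  0.2202] [148.1 -63.8 -65.1] -3.8
1.15 0.0175 [ 0.5844 -0.1129  0.215 ] [153.3 -64.4 -73.8] -3.8
```

Run:
```python
from h import *
p=np.load('w1.npy',allow_pickle=True).item()
c=lambda x,y:np.array([174.5+(x+.5)/4.5,79.5+(y+.5)/4.5])
def f(q,P):
    P=np.array(P,float)
    if P[0]==-999: P=np.array([q[3]*1000,P[1],P[2]])
    return bedpt(q,P)
obs=[(p,(125,32,0),c(441,96)),(p,(125,-30,0),c(690,80)),(p,(96,20,38),c(502,278)),(p,(88.5,72,89),c(267,443)),(p,(103.5,72,63),c(270,338)),(p,(-999,1,10),c(576,481)),(p,(-999,28,18),c(487,473)),(p,(-999,-26,18),c(664,463))]
q,r=fit(f,obs,[.473,-.184,-.15,.012]);print(q,np.round(r,1).tolist())
np.save('q.npy',q)
P=bedpt(q,(96,72,80))[0];print(P,*rel(P+[0,0,-.0188],q[2]-np.pi/2))
# radio from this picture (view px*0.7)
R=lambda x,y:np.array([x*.7,y*.7])
ob=[(p,(76,15,16),R(62,285)),(p,(22,15,16),R(62,322)),(p,(-76,29,31),R(51,395)),(p,(-76,-27,31),R(101,400)),(p,(22,-27,31),R(100,325))]
qr,r=fit(radpt,ob,[.46,.24,-.35]);print('radio',qr,np.round(r,1).tolist());np.save('qr.npy',qr)
```

```text
[ 0.48125813 -0.18828049 -0.14511515  0.02118288] [[-0.5, -0.1], [1.2, -0.2], [-0.4, 0.4], [0.7, 1.7], [-0.4, -2.9], [-0.3, -6.1], [-1.6, 0.9], [2.3, 0.5]]
[ 0.53837888 -0.12386344  0.21970508] [148.6 -44.2 -31.1] -3.6
radio [ 0.46911807  0.22963606 -0.30468912] [[0.0, -8.7], [2.6, -2.8], [1.4, 2.8], [-1.2, 2.6], [-4.6, 0.2]]
```

drive_tool(deltas=[[20, -22, -16, -3.6, 0.4], [60, -44, -31, -3.6, 0.36], [100, -44, -31, -3.6, 0.36], [130, -44, -31, -3.6, 0.36], [148, -44, -31, -3.6, 0.36], [148, -44, -31, -3.6, 0.36], [148, -44, -31, -3.6, 0.0], [148, -44, -31, -3.6, 0.0], [148, -44, -31, -3.6, 0.0], [148, -44, -31, -3.6, 0.0]], squeeze=20)

```text
clock: 3.02
eef_pos: [0.5386, -0.1239, 0.2021]
tool_rot: [[0.0, -0.144, -0.99], [0.001, -0.99, 0.144], [-1.0, -0.001, -0.0]]
force: [-1.0, 1.8, 6.5]
opening: 0.0091
```

drive_tool(deltas=[[0, -6, 0, 0, 0], [0, -12, 0, 0, 0], [0, -18, 0, 0, 0], [0, -18, 0, 0, 0], [0, -18, 0, 0, 0]])

```text
clock: 3.65
eef_pos: [0.5411, -0.1064, 0.2022]
tool_rot: [[0.0, -0.144, -0.99], [0.0, -0.99, 0.144], [-1.0, -0.0, -0.0]]
force: [-2.4, -5.9, 4.5]
opening: 0.0095
```

drive_tool(deltas=[[-2.5, 0, -5.5, 0, 0], [-4, 0, -11.5, 0, 0], [-4.8, 0, -18, 0, 0], [-4.5, 0, -24, 0, 0], [-3, 0, -30, 0, 0], [-1.4, 0, -35.6, 0, 0], [1, 0, -40, 0, 0], [2.6, 0, -42.7, 0, 0], [2.6, 0, -42.7, 0, 0]])

```text
clock: 4.78
eef_pos: [0.5842, -0.1131, 0.2002]
tool_rot: [[0.002, -0.144, -0.99], [-0.001, -0.99, 0.144], [-1.0, 0.0, -0.002]]
force: [1.1, -4.8, 7.5]
opening: 0.0092
```

drive_tool(deltas=[[0, 0, 0, 0, 0.22], [0, 0, 0, 0, 0.25], [0, 0, 0, 0, 0.25], [-20, 0, 0, 0, 0.25], [-60, 0, 0, 0, 0.3], [-110, 0, 20, 0, 0.4], [-150, 0, 50, 0, 0.6], [-150, 0, 50, 0, 0.6]])

```text
clock: 5.78
eef_pos: [0.5344, -0.1054, 0.3536]
tool_rot: [[0.007, -0.144, -0.99], [-0.002, -0.99, 0.144], [-1.0, 0.001, -0.007]]
force: [1.4, -0.6, 0.1]
opening: 0.0539
```

Run:
```python
from h import *
s=readout.state();print(s['clock'],s['eef_pos'],s['force'])
p=cams.camera_params('wrist');im=cams.camera('wrist');np.save('w2.npy',p,allow_pickle=True)
cv2.imwrite('pics/w2.png',im);q=np.load('q.npy')
print(np.round(proj(p,bedpt(q,[(125,32,0),(96,36,38),(96,20,38)]))))
u,v=proj(p,bedpt(q,(70,40,20)))[0].astype(int);x=max(u-115,0);y=max(v-85,0);print(x,y)
cv2.imwrite('pics/w2c.png',cv2.resize(im[y:y+170,x:x+226],None,fx=3.5,fy=3.5,interpolation=cv2.INTER_CUBIC))
```

```text
5.775 [ 0.53443153 -0.10544385  0.35362585] [ 1.41368579 -0.60483849  0.09863737]
[[331. 128.]
 [328. 168.]
 [343. 169.]]
206 92
```

View pics/w2c.png

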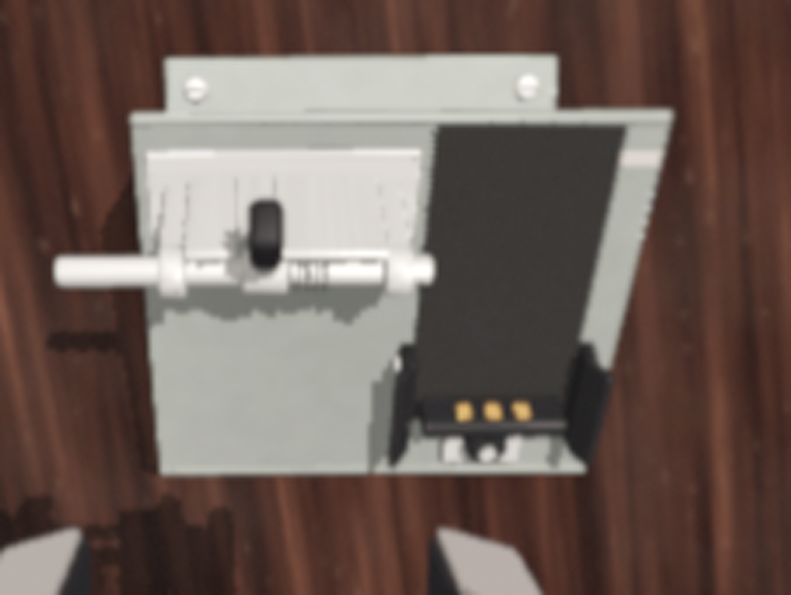

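Bolt parked: the nose is at (432,270), matching the prediction for y=36 mm. The paddle is tipped over upslope at (265,230), and the hand is clear. Next I go above the radio.

Run:
```python
from h import *
p=np.load('w2.npy',allow_pickle=True).item();q=np.load('q.npy')
for f in (8,10,12,14,16,18): print(f,proj(p,bedpt(q,(f,1,10)))[0],'vs 346.9,209.4')
print(rel([.45,.235,.25],-.33-np.pi/2))
```

```text
8 [345.95893739 210.73277016] vs 346.9,209.4
10 [346.15673441 209.61637209] vs 346.9,209.4
12 [346.35566153 208.49331825] vs 346.9,209.4
14 [346.55572798 207.36355147] vs 346.9,209.4
16 [346.75694311 206.22701396] vs 346.9,209.4
18 [346.95931634 205.0836473 ] vs 346.9,209.4
(array([ 100.6, -325. ,  133.3]), np.float64(10.6))
```

drive_tool(deltas=[[0, -40, 10, 0, 0.8], [0, -90, 30, 3, 0.85], [0, -140, 50, 6, 0.85], [0, -190, 75, 9, 0.85], [30, -240, 95, 10.6, 0.85], [60, -285, 115, 10.6, 0.85], [100, -325, 133, 10.6, 0.85], [100, -325, 133, 10.6, 0.85], [100, -325, 133, 10.6, 0.85]])

```text
clock: 6.95
eef_pos: [0.4505, 0.2346, 0.2502]
tool_rot: [[0.003, -0.324, -0.946], [-0.002, -0.946, 0.324], [-1.0, 0.001, -0.004]]
force: [0.6, -0.5, 0.8]
opening: 0.0798
```

Run:
```python
from h import *
s=readout.state();print(s['clock'],s['eef_pos'],s['force'])
p=cams.camera_params('wrist');im=cams.camera('wrist');np.save('w3.npy',p,allow_pickle=True)
cv2.imwrite('pics/w3.png',im);qr=np.load('qr.npy')
u,v=proj(p,radpt(qr,(0,0,15)))[0].astype(int);print(u,v);x=min(max(u-115,0),334);y=min(max(v-85,0),250);print(x,y)
cv2.imwrite('pics/w3c.png',np.clip(2.*cv2.resize(im[y:y+170,x:x+226],None,fx=3.5,fy=3.5,interpolation=cv2.INTER_CUBIC).astype(float),0,255).astype(np.uint8))
```

```text
6.95 [0.45049809 0.23463199 0.25021332] [ 0.62673928 -0.46103736  0.84961689]
278 166
163 81
```

View pics/w3c.png

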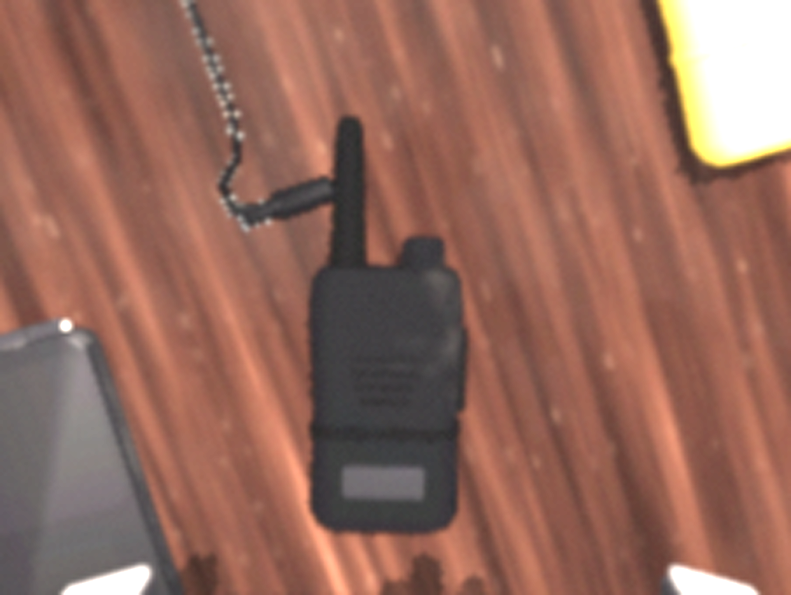

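Run:
```python
from h import *
p=np.load('w3.npy',allow_pickle=True).item()
c=lambda x,y:np.array([163+x/3.5,81+y/3.5])
ob=[(p,(76,15,16),c(350,117)),(p,(22,29,31),c(313,272)),(p,(22,-27,31),c(461,272)),(p,(-76,29,31),c(311,528)),(p,(-76,-27,31),c(458,530)),(p,(22,15,16),c(348,264))]
qr,r=fit(radpt,ob,[.46,.24,-.33]);print(qr,np.round(r,1).tolist());np.save('qr.npy',qr)
G=radpt(qr,(-28,1,22))[0];print(G,*rel(G+[0,0,-.0188],qr[2]-np.pi/2))
```

```text
[ 0.46211305  0.23752157 -0.3434201 ] [[-0.3, -1.8], [-1.8, -0.9], [1.7, -0.3], [-0.6, 2.0], [0.6, 2.0], [0.3, 0.3]]
[0.43608472 0.24789105 0.022     ] [247.4  -8.1  19.6] 0.7
```

drive_tool(deltas=[[50, -4, 10, 0.7, 0.85], [110, -8, 19.6, 0.7, 0.85], [165, -8, 19.6, 0.7, 0.85], [210, -8, 19.6, 0.7, 0.85], [235, -8, 19.6, 0.7, 0.85], [247, -8, 19.6, 0.7, 0.85], [247, -8, 19.6, 0.7, 0.85], [247, -8, 19.6, 0.7, 0.5], [247, -8, 19.6, 0.7, 0.5], [247, -8, 19.6, 0.7, 0.5], [247, -8, 19.6, 0.7, 0.5]], squeeze=15)

```text
clock: 8.38
eef_pos: [0.4363, 0.2481, 0.004]
tool_rot: [[0.005, -0.337, -0.942], [-0.001, -0.942, 0.337], [-1.0, -0.001, -0.005]]
force: [-1.2, -0.1, 5.9]
opening: 0.0499
```

drive_tool(deltas=[[0, 0, 0, 0, 0.3], [0, 0, 0, 0, 0.3], [-10, 0, 0, 0, 0.3], [-30, 0, 0, 0, 0.3], [-60, 0, 0, 0, 0.3], [-100, 0, 0, 0, 0.3], [-100, 0, 0, 0, 0.3]])

```text
clock: 9.25
eef_pos: [0.4371, 0.2489, 0.1068]
tool_rot: [[0.009, -0.337, -0.942], [0.0, -0.942, 0.337], [-1.0, -0.003, -0.008]]
force: [0.0, -0.1, -1.3]
opening: 0.0281
```

Run:
```python
from h import *
s=readout.state();print(s['clock'],s['eef_pos'],s['force'],s['opening'])
p=cams.camera_params('wrist');im=cams.camera('wrist');np.save('w4.npy',p,allow_pickle=True)
cv2.imwrite('pics/w4.png',im)
sc=cams.camera('scene');cv2.imwrite('pics/s4.png',sc)
u,v=proj(cams.camera_params('scene'),s['eef_pos'])[0].astype(int)
a=im[110:420,150:410];b=sc[max(v-70,0):v+50,max(u-50,0):u+50]
f=lambda i,h:np.clip(2*cv2.resize(i,(int(i.shape[1]*h/i.shape[0]),h),interpolation=cv2.INTER_CUBIC).astype(float),0,255).astype(np.uint8)
cv2.imwrite('pics/c4.png',np.hstack([f(a,450),f(b,450)])); print(u,v)
```

```text
9.25 [0.43711258 0.24888457 0.1067711 ] [ 0.04753905 -0.09067516 -1.2686706 ] 0.028105108028897867
225 322
```

View pics/c4.png

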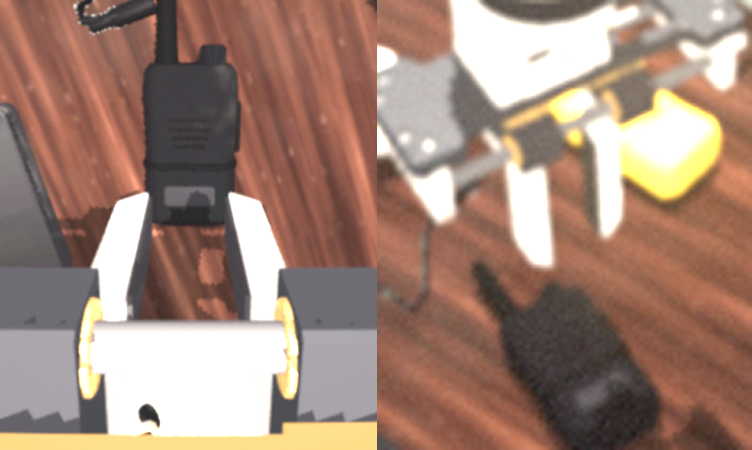

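The grasp missed: the radio still lies on the table ahead of the fingers. I work out where it lies relative to the tool now.

Run:
```python
from h import *
p=np.load('w4.npy',allow_pickle=True).item()
c=lambda x,y:np.array([150+x/1.4516,110+y/1.4516])
ob=[(p,(22,29,31),c(146,67)),(p,(22,-27,31),c(237,67)),(p,(-76,29,31),c(147,222)),(p,(-76,-27,31),c(235,225)),(p,(22,15,16),c(165,62))]
qr,r=fit(radpt,ob,[.46,.24,-.33]);print(qr,np.round(r,1).tolist());np.save('qr.npy',qr)
print(proj(p,[[.4371,.2489,.1068],[.4371,.2489,0.022]]), [(ob[i][2]) for i in (0,2)])
p3=np.load('w3.npy',allow_pickle=True).item();print(proj(p3,[.4505,.2346,.2502]))
G=radpt(qr,(-28,1,22))[0];print(G,*rel(G+[0,0,-.0188],qr[2]-np.pi/2))
```

```text
[ 0.46289676  0.23786796 -0.33370863] [[-4.9, -1.4], [1.7, -2.1], [-1.7, 4.2], [1.3, 1.7], [0.2, 0.3]]
[[279.22233942 244.94932356]
 [279.73154426 211.51860287]] [array([250.57867181, 156.15596583]), array([251.26756682, 262.93469275])]
[[279.23747524 244.85994447]]
[0.43676896 0.24798417 0.022     ] [101.   -0.3  -0.3] -0.6
```

Run:
```python
from h import *
p4=np.load('w4.npy',allow_pickle=True).item();p3=np.load('w3.npy',allow_pickle=True).item()
T,S=cams.camera_params('top'),cams.camera_params('scene')
c4=lambda x,y:np.array([150+x/1.4516,110+y/1.4516]);c3=lambda x,y:np.array([163+x/3.5,81+y/3.5])
t=lambda x,y:np.array([150+(x-400)/4,260+(y-300)/4]);s=lambda x,y:np.array([180+x/4,315+(y-300)/4])
o4=[(p4,(22,29,31),c4(146,67)),(p4,(22,-27,31),c4(237,67)),(p4,(-76,29,31),c4(147,222)),(p4,(-76,-27,31),c4(235,225)),(p4,(22,15,16),c4(165,62))]
o3=[(p3,(76,15,16),c3(350,117)),(p3,(22,29,31),c3(313,272)),(p3,(22,-27,31),c3(461,272)),(p3,(-76,29,31),c3(311,528)),(p3,(-76,-27,31),c3(458,530)),(p3,(22,15,16),c3(348,264))]
oT=[(T,(76,15,16),t(568,350)),(T,(22,15,16),t(566,398)),(S,(76,15,16),s(88,332)),(S,(22,15,16),s(118,390))]
f=lambda q,P:radpt(q,P)+[0,0,q[3]]
for o in (o4,o3,o3+o4,o3+o4+oT):
    q,r=fit(f,o,[.46,.24,-.33,0]);print(np.round(q,4),np.round(r,1).tolist())
```

```text
[ 0.4604  0.2383 -0.3402 -0.0138] [[-2.5, -0.1], [0.8, -0.3], [-0.4, 0.5], [-0.2, -1.7], [1.7, 1.7]]
[ 0.4604  0.2386 -0.342  -0.0149] [[-0.1, 0.1], [-1.2, -0.5], [0.7, 0.0], [0.1, -0.1], [-0.2, -0.2], [0.4, 0.7]]
[ 0.4604  0.2384 -0.3405 -0.014 ] [[-0.1, 0.0], [-1.1, -0.5], [0.8, -0.0], [0.3, 0.1], [0.1, -0.1], [0.5, 0.8], [-2.6, -0.2], [0.6, -0.3], [-0.5, 0.4], [-0.4, -1.8], [1.5, 1.7]]
[ 0.4611  0.2381 -0.3422 -0.0099] [[-0.1, -0.7], [-1.3, -0.8], [1.1, -0.2], [-0.1, 0.5], [0.2, 0.4], [0.4, 0.5], [-3.0, -0.7], [1.1, -0.7], [-1.1, 1.3], [-0.1, -0.7], [1.4, 1.2], [0.1, -0.9], [1.1, 2.5], [-1.2, 0.7], [2.5, 2.6]]
```

Run:
```python
import cv2,numpy as np
a=cv2.imread('pics/s4.png')[290:410,150:310];b=cv2.imread('pics/w4.png')[80:280,180:380]
f=lambda i,w:np.clip(2.2*cv2.resize(i,(w,int(i.shape[0]*w/i.shape[1])),interpolation=cv2.INTER_CUBIC).astype(float),0,255).astype(np.uint8)
A=f(a,800);print(A.shape);cv2.imwrite('pics/c5.png',A)
```

```text
(600, 800, 3)
```

View pics/c5.png

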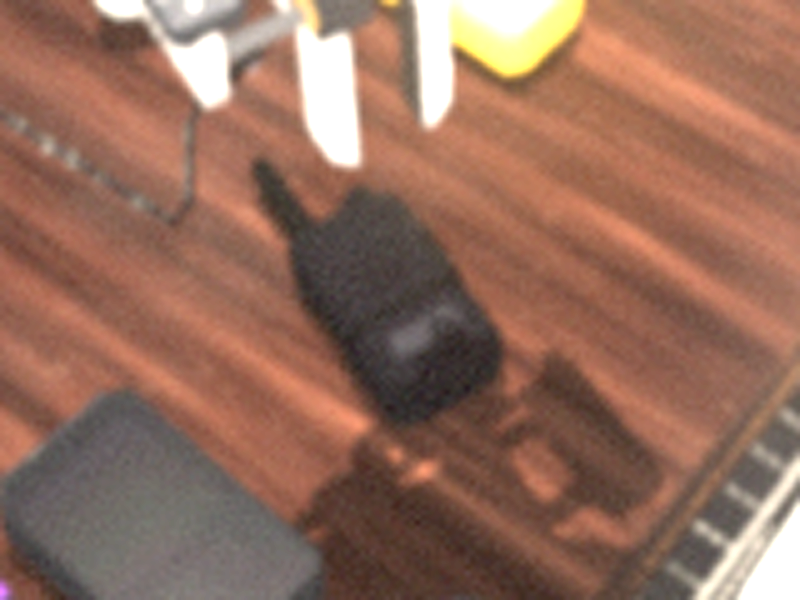

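The radio lies flat and unmoved at (410,300) in this crop. The pads must have slid up off its rounded upper edges. I retry slightly lower, with a firmer grip and a check before lifting.

drive_tool(deltas=[[0, 1, 2.5, 0, 0.85], [0, 1, 2.5, 0, 0.85], [0, 1, 2.5, 0, 0.85], [10, 1, 2.5, 0, 0.85], [30, 1, 2.5, 0, 0.85], [60, 1, 2.5, 0, 0.85], [85, 1, 2.5, 0, 0.85], [100, 1, 2.5, 0, 0.85], [105, 1, 2.5, 0, 0.85], [105, 1, 2.5, 0, 0.85], [105, 1, 2.5, 0, 0.55], [105, 1, 2.5, 0, 0.55], [105, 1, 2.5, 0, 0.55], [105, 1, 2.5, 0, 0.55], [105, 1, 2.5, 0, 0.55], [105, 1, 2.5, 0, 0.55]], squeeze=30)

```text
clock: 11.35
eef_pos: [0.4341, 0.248, -0.0005]
tool_rot: [[0.006, -0.337, -0.942], [-0.001, -0.942, 0.337], [-1.0, -0.001, -0.006]]
force: [0.3, 0.9, 6.5]
opening: 0.0532
```

drive_tool(deltas=[[-2, 0, 0, 0, 0.4], [-2, 0, 0, 0, 0.4], [-2, 0, 0, 0, 0.4]])

```text
clock: 11.72
eef_pos: [0.434, 0.2478, 0.0014]
tool_rot: [[0.006, -0.337, -0.942], [-0.001, -0.942, 0.337], [-1.0, -0.001, -0.006]]
force: [0.0, -0.4, -2.7]
opening: 0.0536
```

drive_tool(deltas=[[-5, 0, 0, 0, 0.4], [-15, 0, 0, 0, 0.4], [-30, 0, 0, 0, 0.4], [-50, 0, 0, 0, 0.4], [-50, 0, 0, 0, 0.4]])

```text
clock: 12.35
eef_pos: [0.4347, 0.2483, 0.0532]
tool_rot: [[0.009, -0.337, -0.941], [0.0, -0.941, 0.337], [-1.0, -0.003, -0.008]]
force: [0.5, 0.6, -2.8]
opening: 0.0533
```

Run:
```python
from h import *
s=readout.state();print(s['clock'],s['eef_pos'],s['force'],s['opening'],s['torque'])
p=cams.camera_params('wrist');im=cams.camera('wrist');np.save('w5.npy',p,allow_pickle=True);cv2.imwrite('pics/w5.png',im)
q=np.load('q.npy')
```

```text
12.35 [0.43468595 0.24833577 0.05315557] [ 0.54190601  0.60551416 -2.79817255] 0.05327219901113132 [ 0.03070809  0.05316176 -0.02180424]
```

Run:
```python
from h import *
q=np.load('q.npy');G=bedpt(q,(69,1,20.2))[0];print(q,G)
for h in (.11,.06): print(h,*rel(G+[0,0,h-.0188],q[2]-np.pi/2))
```

```text
[ 0.48125813 -0.18828049 -0.14511515  0.02118288] [ 0.53230213 -0.19472956  0.15422908]
0.11 [-192.3  383.3 -243. ] -11.4
0.06 [-142.3  383.4 -242.6] -11.4
```

drive_tool(deltas=[[-30, 0, 0, 0, 0.4], [-75, 10, -8, 0, 0.4], [-120, 30, -20, -1, 0.4], [-165, 60, -38, -2, 0.4], [-192, 95, -60, -3, 0.4], [-192, 130, -82, -4, 0.4], [-192, 165, -104, -5.5, 0.4], [-192, 200, -126, -7, 0.4], [-192, 235, -148, -8.5, 0.4], [-192, 270, -170, -10, 0.4], [-192, 305, -192, -11.4, 0.4], [-192, 335, -212, -11.4, 0.4], [-192, 360, -228, -11.4, 0.4], [-192, 376, -238, -11.4, 0.4], [-192, 383, -243, -11.4, 0.4], [-192, 383, -243, -11.4, 0.4], [-192, 383, -243, -11.4, 0.4]])

```text
clock: 14.52
eef_pos: [0.5324, -0.1934, 0.2452]
tool_rot: [[0.008, -0.143, -0.99], [-0.0, -0.99, 0.143], [-1.0, -0.001, -0.008]]
force: [0.5, -0.1, -2.0]
opening: 0.0532
```

Run:
```python
from h import *
s=readout.state();print(s['clock'],s['eef_pos'],s['force'],s['opening'])
p=cams.camera_params('wrist');im=cams.camera('wrist');np.save('w6.npy',p,allow_pickle=True);cv2.imwrite('pics/w6.png',im)
q=np.load('q.npy');G=bedpt(q,(69,1,20.2))[0];print(rel(G+[0,0,-.0188],q[2]-np.pi/2))
sc=cams.camera('scene');cv2.imwrite('pics/s6.png',sc)
f=lambda i,h:np.clip(1.5*cv2.resize(i,(int(i.shape[1]*h/i.shape[0]),h),interpolation=cv2.INTER_CUBIC).astype(float),0,255).astype(np.uint8)
cv2.imwrite('pics/c6.png',np.hstack([f(im[30:290,150:430],440),f(sc[120:260,240:350],440)]))
```

```text
14.525 [ 0.53241776 -0.19340741  0.24518618] [ 0.54851713 -0.10498597 -2.01690879] 0.05318491322161178
(array([109.8,   1.3,   0.8]), np.float64(0.1))
```

View pics/c6.png

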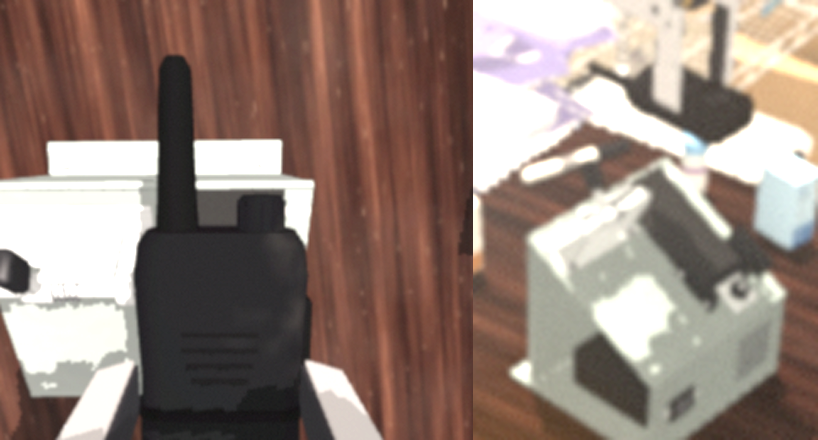

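The radio is held level and in line with the bed, antenna up the slope at (175,150). I lower to just above contact, then press down gently so it pivots flat.

drive_tool(deltas=[[20, 1.3, 0.8, 0, 0.4], [45, 1.3, 0.8, 0, 0.4], [65, 1.3, 0.8, 0, 0.4], [77, 1.3, 0.8, 0, 0.4], [82, 1.3, 0.8, 0, 0.4], [86, 1.3, 0.8, 0, 0.4], [90, 1.3, 0.8, 0, 0.4], [90, 1.3, 0.8, 0, 0.4]], squeeze=20)

```text
clock: 15.62
eef_pos: [0.5321, -0.1949, 0.1553]
tool_rot: [[0.008, -0.143, -0.99], [-0.0, -0.99, 0.143], [-1.0, -0.001, -0.008]]
force: [-1.3, -0.2, -1.4]
opening: 0.0535
```

drive_tool(deltas=[[2, 0, 0, 0, 0.4], [4, 0, 0, 0, 0.4], [6, 0, 0, 0, 0.4], [8, 0, 0, 0, 0.4], [10, 0, 0, 0, 0.4], [10, 0, 0, 0, 0.4]])

```text
clock: 16.38
eef_pos: [0.5318, -0.1949, 0.1453]
tool_rot: [[0.007, -0.144, -0.99], [-0.0, -0.99, 0.144], [-1.0, -0.001, -0.007]]
force: [-5.3, 0.4, 1.3]
opening: 0.0536
```

drive_tool(deltas=[[2, 0, 0, 0, 0.4], [4, 0, 0, 0, 0.4], [6, 0, 0, 0, 0.4], [8, 0, 0, 0, 0.4], [8, 0, 0, 0, 0.4]])

```text
clock: 17.0
eef_pos: [0.5318, -0.1949, 0.1372]
tool_rot: [[0.007, -0.144, -0.99], [-0.0, -0.99, 0.144], [-1.0, -0.001, -0.007]]
force: [-3.9, 0.3, 0.7]
opening: 0.053
```

Run:
```python
from h import *
s=readout.state();print(s['clock'],s['eef_pos'],s['force'],s['opening'])
p=cams.camera_params('wrist');im=cams.camera('wrist');np.save('w7.npy',p,allow_pickle=True);cv2.imwrite('pics/w7.png',im)
sc=cams.camera('scene');cv2.imwrite('pics/s7.png',sc)
f=lambda i,h:np.clip(1.4*cv2.resize(i,(int(i.shape[1]*h/i.shape[0]),h),interpolation=cv2.INTER_CUBIC).astype(float),0,255).astype(np.uint8)
cv2.imwrite('pics/c7.png',np.hstack([f(im[40:300,170:400],500),f(sc[155:265,250:330],500)]))
q=np.load('q.npy')
for ph in (0,14,22,28):  # predicted pixels of antenna tip and body top edges by pitch about grip, radio x -28,z20.2
    a=np.radians(ph-28);R=bedR(q[2])@np.array([[np.cos(a),0,-np.sin(a)],[0,1,0],[np.sin(a),0,np.cos(a)]])
    g=np.array(s['eef_pos'])+[0,0,.0188]
    P=[g+R@(np.array(v)-[-28,1,20.2])/1000 for v in ((76,15,16),(22,15,16),(22,29,31),(22,-27,31))]
    print(ph,np.round(proj(p,P),1).tolist())
```

```text
17.0 [ 0.53184265 -0.19492473  0.13716231] [-3.8834201   0.27417593  0.69980503] 0.053021467529781714
0 [[251.9, 63.9], [253.7, 168.4], [224.1, 172.2], [333.9, 172.3]]
14 [[247.5, 59.3], [252.0, 172.3], [220.5, 184.1], [337.3, 184.2]]
22 [[244.5, 63.4], [250.9, 177.4], [218.6, 194.0], [339.1, 194.1]]
28 [[242.1, 70.7], [250.2, 182.6], [217.3, 202.8], [340.3, 202.9]]
```

View pics/c7.png

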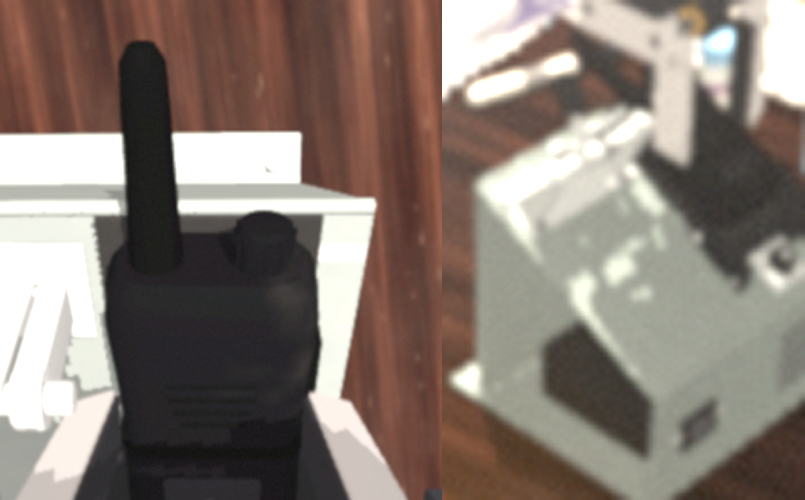

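The radio has pivoted to roughly 22–25° (antenna tip at (143,42), base at (157,268)). A few more millimetres down are needed.

drive_tool(deltas=[[1, 0, 0, 0, 0.4], [2, 0, 0, 0, 0.4], [2, 0, 0, 0, 0.4]])

```text
clock: 17.48
eef_pos: [0.5321, -0.1949, 0.136]
tool_rot: [[0.008, -0.144, -0.99], [-0.001, -0.99, 0.144], [-1.0, -0.0, -0.008]]
force: [-6.7, 2.6, 9.8]
opening: 0.0536
```

drive_tool(deltas=[[0.5, 0, 1, 0, 0.4], [0.9, 0, 2, 0, 0.4], [1.4, 0, 3, 0, 0.4], [1.9, 0, 4, 0, 0.4], [2.4, 0, 5, 0, 0.4], [2.9, 0, 6, 0, 0.4], [2.9, 0, 6, 0, 0.4]])

```text
clock: 18.35
eef_pos: [0.5259, -0.1941, 0.1328]
tool_rot: [[0.007, -0.144, -0.99], [-0.001, -0.99, 0.144], [-1.0, -0.0, -0.007]]
force: [-1.1, 0.4, 1.0]
opening: 0.0532
```

drive_tool(deltas=[[0.3, 0, 0.5, 0, 0.4], [0.5, 0, 1, 0, 0.4], [0.8, 0, 1.5, 0, 0.4], [1.0, 0, 2, 0, 0.4], [1.0, 0, 2, 0, 0.4]])

```text
clock: 18.98
eef_pos: [0.5238, -0.1937, 0.1317]
tool_rot: [[0.007, -0.144, -0.99], [-0.0, -0.99, 0.144], [-1.0, -0.0, -0.007]]
force: [-0.2, 0.2, -0.1]
opening: 0.0531
```

drive_tool(deltas=[[0.3, 0, 0.5, 0, 0.4], [0.5, 0, 1, 0, 0.4], [0.8, 0, 1.5, 0, 0.4], [0.8, 0, 1.5, 0, 0.4]])

```text
clock: 19.48
eef_pos: [0.5222, -0.1935, 0.1309]
tool_rot: [[0.007, -0.144, -0.99], [-0.0, -0.99, 0.144], [-1.0, -0.001, -0.007]]
force: [-0.2, 0.3, 0.8]
opening: 0.053
```

drive_tool(deltas=[[0.3, 0, 0.5, 0, 0.4], [0.5, 0, 1, 0, 0.4], [0.5, 0, 1, 0, 0.4], [0.8, 0, 1.5, 0, 0.4], [0.8, 0, 1.5, 0, 0.4]])

```text
clock: 20.1
eef_pos: [0.5207, -0.1933, 0.1301]
tool_rot: [[0.007, -0.144, -0.99], [-0.0, -0.99, 0.144], [-1.0, -0.001, -0.007]]
force: [0.3, -0.9, 0.9]
opening: 0.0533
```

drive_tool(deltas=[[0.3, 0, 0.5, 0, 0.4], [0.5, 0, 1, 0, 0.4], [0.8, 0, 1.5, 0, 0.4], [0.8, 0, 1.5, 0, 0.4]])

```text
clock: 20.6
eef_pos: [0.5202, -0.1933, 0.1298]
tool_rot: [[0.009, -0.144, -0.99], [-0.001, -0.99, 0.144], [-1.0, -0.0, -0.009]]
force: [5.4, -1.0, 3.7]
opening: 0.0528
```

The foot is reached: the hand stopped against a light push back of 6.5 N. I release.

drive_tool(deltas=[[0, 0, 0, 0, 0.57], [0, 0, 0, 0, 0.62], [0, 0, 0, 0, 0.67], [0, 0, 0, 0, 0.67], [0, 0, 0, 0, 0.67], [-10, 0, 0, 0, 0.67], [-25, 0, 0, 0, 0.67], [-50, 0, 0, 0, 0.67], [-80, 0, 0, 0, 0.67], [-120, 0, 0, 0, 0.67], [-160, -20, 0, 0, 0.67], [-195, -40, 0, 0, 0.5], [-195, -40, 0, 0, 0.5]])

```text
clock: 22.22
eef_pos: [0.5255, -0.1521, 0.3286]
tool_rot: [[0.014, -0.141, -0.99], [-0.002, -0.99, 0.141], [-1.0, 0.0, -0.014]]
force: [-0.9, 0.7, -0.3]
opening: 0.048
```

Run:
```python
from h import *
s=readout.state();print(s['clock'],s['eef_pos'],s['force'],s['opening'])
p=cams.camera_params('wrist');im=cams.camera('wrist');np.save('w8.npy',p,allow_pickle=True);cv2.imwrite('pics/w8.png',im)
q=np.load('q.npy');u,v=proj(p,bedpt(q,(75,30,20)))[0].astype(int);x,y=u-113,max(v-85,0);print(x,y)
cv2.imwrite('pics/c8.png',np.clip(1.6*cv2.resize(im[y:y+170,x:x+226],None,fx=3.5,fy=3.5,interpolation=cv2.INTER_CUBIC).astype(float),0,255).astype(np.uint8))
for f in (6,8,10,12):
    o=np.array([f+76,0,0]);P=[o+v for v in ((76,15,16),(22,15,16),(22,29,31),(22,-27,31),(-76,29,31),(-76,-27,31))]
    print(f,np.round((proj(p,bedpt(q,np.array(P)))-[x,y])*3.5).tolist())
```

```text
22.225 [ 0.52545588 -0.15210926  0.32856532] [-0.87512776  0.65651469 -0.28955905] 0.04800772752591982
177 91
6 [[459.0, 44.0], [449.0, 214.0], [404.0, 242.0], [595.0, 243.0], [396.0, 480.0], [557.0, 481.0]]
8 [[459.0, 37.0], [449.0, 209.0], [404.0, 236.0], [596.0, 237.0], [396.0, 476.0], [558.0, 476.0]]
10 [[460.0, 30.0], [449.0, 203.0], [404.0, 230.0], [597.0, 231.0], [396.0, 472.0], [559.0, 472.0]]
12 [[460.0, 23.0], [450.0, 197.0], [404.0, 224.0], [598.0, 225.0], [396.0, 468.0], [559.0, 468.0]]
```

View pics/c8.png

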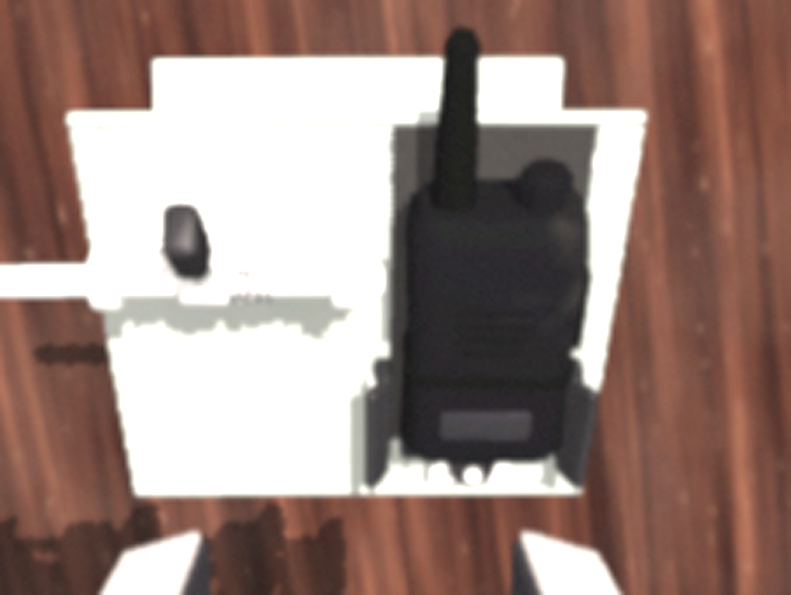

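The radio lies straight between the guides, antenna tip at (461,30) and lower end at about (485,460), with the bolt still parked. The image puts the heel at bed x≈10–11, which agrees with the foot estimate of 10–12. To rule out that a finger on a guide caused the stop, I re-grip 6 mm higher up and test gently.

Run:
```python
from h import *
q=np.load('q.npy');R=bedR(q[2]);o=np.array([q[0],q[1],.104])
for T in ([.5202,-.1933,.1298],): print('released at bed',R.T@(np.array(T)+[0,0,.0188]-o)*1000)
G=bedpt(q,(62,.5,20.5))[0];print(*rel(G+[0,0,-.0188],q[2]-np.pi/2))
```

```text
released at bed [55.60155102  0.66448808 20.94875517]
[194.2  40.6  -5. ] 0.1
```

drive_tool(deltas=[[20, 20, -3, 0, 0.7], [60, 40.6, -5, 0, 0.7], [105, 40.6, -5, 0, 0.7], [145, 40.6, -5, 0, 0.7], [172, 40.6, -5, 0, 0.7], [187, 40.6, -5, 0, 0.7], [194, 40.6, -5, 0, 0.7], [194, 40.6, -5, 0, 0.7], [194, 40.6, -5, 0, 0.4], [194, 40.6, -5, 0, 0.4], [194, 40.6, -5, 0, 0.4]], squeeze=15)

```text
clock: 23.65
eef_pos: [0.5264, -0.1945, 0.1333]
tool_rot: [[0.013, -0.143, -0.99], [-0.002, -0.99, 0.143], [-1.0, 0.0, -0.013]]
force: [-1.1, 1.0, 6.7]
opening: 0.0534
```

drive_tool(deltas=[[0.2, 0, 0.5, 0, 0.4], [0.4, 0, 1, 0, 0.4], [0.7, 0, 1.5, 0, 0.4], [0.7, 0, 1.5, 0, 0.4]])

```text
clock: 24.15
eef_pos: [0.5261, -0.1945, 0.1333]
tool_rot: [[0.015, -0.143, -0.99], [-0.003, -0.99, 0.143], [-1.0, 0.001, -0.015]]
force: [6.0, -1.2, 4.1]
opening: 0.0526
```

drive_tool(deltas=[[0, 0, 0, 0, 0.57], [0, 0, 0, 0, 0.64], [0, 0, 0, 0, 0.69], [0, 0, 0, 0, 0.69], [0, 0, 0, 0, 0.69], [-10, 0, 0, 0, 0.69], [-25, 0, 0, 0, 0.69], [-50, 0, 0, 0, 0.69], [-85, 0, 0, 0, 0.69], [-130, 0, 0, 0, 0.6], [-160, -30, -20, 0, 0.5], [-170, -60, -40, 0, 0.36], [-170, -80, -60, 0, 0.36], [-170, -80, -60, 0, 0.36]])

```text
clock: 25.9
eef_pos: [0.5952, -0.1217, 0.3049]
tool_rot: [[0.016, -0.14, -0.99], [-0.002, -0.99, 0.14], [-1.0, 0.0, -0.016]]
force: [-0.1, -0.8, -0.8]
opening: 0.0338
```

Run:
```python
from h import *
s=readout.state();print(s['clock'],s['eef_pos'],s['force'],s['opening'])
q=np.load('q.npy');p=np.load('w8.npy',allow_pickle=True).item()
for th in (.8,1.0,1.1,1.25):
    e=np.array([np.sin(th),0,np.cos(th)]);P=[np.array([96,88,38])+r*e for r in (25,51)]
    print(th,np.round((proj(p,bedpt(q,np.array(P)))-[177,91])*3.5).tolist(),'seen paddle 185,205-190,275')
    G=bedpt(q,np.array([96,88,38])+41*e)[0];print(G,rel(G+[0,0,-.0188],q[2]-np.pi/2))
print(rel([.584,-.1146,.2002],q[2]-np.pi/2))
```

```text
25.9 [ 0.59523587 -0.12165051  0.30491927] [-0.13474646 -0.82188493 -0.78982724] 0.03379253656922965
0.8 [[190.0, 261.0], [175.0, 240.0]] seen paddle 185,205-190,275
[ 0.57262959 -0.11269896  0.22165056] (array([101.7,  -5.7,  25.3]), np.float64(0.3))
1.0 [[190.0, 243.0], [176.0, 201.0]] seen paddle 185,205-190,275
[ 0.58005431 -0.11378403  0.2183776 ] (array([105.1,  -5.7,  17.8]), np.float64(0.3))
1.1 [[191.0, 235.0], [177.0, 183.0]] seen paddle 185,205-190,275
[ 0.5834873  -0.11428574  0.2161961 ] (array([107.3,  -5.7,  14.4]), np.float64(0.3))
1.25 [[191.0, 223.0], [179.0, 159.0]] seen paddle 185,205-190,275
[ 0.58819046 -0.11497307  0.21230259] (array([111.3,  -5.6,   9.7]), np.float64(0.3))
(array([104.5,  -5.4,  13.8]), np.float64(0.3))
```

Run:
```python
from h import *
q=np.load('q.npy')
for n,x,y,seen in (('w2',206,92,'rod 270 paddle 199-269'),('w8',177,91,'rod 281 paddle 204-277')):
    p=np.load(n+'.npy',allow_pickle=True).item();print(n,seen,'rod',(proj(p,bedpt(q,(96,100,38)))[0]-[x,y])*3.5)
    for th in (.7,.8,.9,1.,1.1):
        e=np.array([np.sin(th),0,np.cos(th)]);t=np.array([np.cos(th),0,-np.sin(th)])
        P=[np.array([96,88,38])+r*e+k*t for r in (25,51) for k in (-7.5,7.5)]
        v=(proj(p,bedpt(q,np.array(P)))[:,1]-y)*3.5;print(th,round(v.min()),round(v.max()))
```

```text
w2 rod 270 paddle 199-269 rod [223.14945227 267.64748934]
0.7 224 286
0.8 205 277
0.9 188 268
1.0 172 259
1.1 156 250
w8 rod 281 paddle 204-277 rod [160.69917019 277.62356249]
0.7 230 297
0.8 210 288
0.9 191 278
1.0 174 269
1.1 158 259
```

The stalk rests at about 0.88 rad in the notch by both pictures, above the required 0.7. Now I grip the paddle to unpark it.

drive_tool(deltas=[[30, -5.7, 22, 0.3, 0.36], [65, -5.7, 22, 0.3, 0.36], [90, -5.7, 22, 0.3, 0.36], [103, -5.7, 22, 0.3, 0.36], [103, -5.7, 22, 0.3, 0.36], [103, -5.7, 22, 0.3, 0.0], [103, -5.7, 22, 0.3, 0.0], [103, -5.7, 22, 0.3, 0.0], [103, -5.7, 22, 0.3, 0.0]], squeeze=20)

```text
clock: 27.02
eef_pos: [0.5762, -0.1134, 0.2021]
tool_rot: [[0.017, -0.145, -0.989], [-0.003, -0.989, 0.145], [-1.0, 0.0, -0.017]]
force: [0.5, -2.3, 4.7]
opening: 0.0093
```

drive_tool(deltas=[[0, -1, 0, 0, 0], [0, -1.6, 0, 0, 0], [-1.5, -1.6, 5, 0, 0], [-2.8, -1.6, 11, 0, 0], [-3, -1.6, 17, 0, 0], [-2.4, -1.6, 23.3, 0, 0], [-0.7, -1.6, 29, 0, 0], [1.3, -1.6, 34, 0, 0], [1.3, -1.6, 34, 0, 0]])

```text
clock: 28.15
eef_pos: [0.543, -0.1077, 0.2009]
tool_rot: [[0.018, -0.146, -0.989], [-0.004, -0.989, 0.146], [-1.0, 0.001, -0.018]]
force: [-1.9, -7.1, 8.9]
opening: 0.0099
```

drive_tool(deltas=[[0, 5, 0.5, 0, 0], [0, 10, 1, 0, 0], [0, 14, 1.5, 0, 0], [0, 16, 1.5, 0, 0], [0, 17, 1.5, 0, 0], [0, 17, 1.5, 0, 0]])

```text
clock: 28.9
eef_pos: [0.539, -0.1238, 0.2008]
tool_rot: [[0.018, -0.145, -0.989], [-0.003, -0.989, 0.145], [-1.0, 0.001, -0.018]]
force: [4.1, -0.9, -6.1]
opening: 0.0094
```

drive_tool(deltas=[[0, 0, 0, 0, 0.22], [0, 0, 0, 0, 0.3], [0, 0, 0, 0, 0.33], [0, 0, 0, 0, 0.33], [-15, 0, 0, 0, 0.33], [-50, 0, 0, 0, 0.36], [-100, 0, 10, 0, 0.5], [-140, 0, 30, 0, 0.6], [-140, 0, 30, 0, 0.6]])

```text
clock: 30.02
eef_pos: [0.5073, -0.119, 0.3444]
tool_rot: [[0.024, -0.146, -0.989], [-0.005, -0.989, 0.146], [-1.0, 0.002, -0.024]]
force: [0.7, 0.3, 0.3]
opening: 0.0557
```

Run:
```python
from h import *
s=readout.state();print(s['clock'],s['eef_pos'],s['force'],s['opening'])
p=cams.camera_params('wrist');im=cams.camera('wrist');np.save('w9.npy',p,allow_pickle=True);cv2.imwrite('pics/w9.png',im)
q=np.load('q.npy');u,v=proj(p,bedpt(q,(75,40,20)))[0].astype(int);x,y=max(u-113,0),max(v-85,0);print(x,y)
cv2.imwrite('pics/c9.png',np.clip(1.*cv2.resize(im[y:y+170,x:x+226],None,fx=3.5,fy=3.5,interpolation=cv2.INTER_CUBIC).astype(float),0,255).astype(np.uint8))
print('nose home/parked',((proj(p,bedpt(q,[(96,20,38),(96,36,38)]))-[x,y])*3.5).round().tolist())
o=np.array([10.5+76,0,0]);P=[o+v for v in ((76,15,16),(22,15,16),(-76,1,31))]
print('radio',np.round((proj(p,bedpt(q,np.array(P)))-[x,y])*3.5).tolist())
```

```text
30.025 [ 0.50726343 -0.11901538  0.34438935] [0.74207576 0.29313511 0.33001143] 0.0556585373356317
194 71
nose home/parked [[471.0, 271.0], [418.0, 271.0]]
radio [[502.0, 23.0], [483.0, 199.0], [500.0, 472.0]]
```

The picture limit is reached, so I check the nose and paddle by pixel values.

Run:
```python
from h import *
im=cv2.imread('pics/w9.png',0);p=np.load('w9.npy',allow_pickle=True).item();q=np.load('q.npy')
n=proj(p,bedpt(q,[(96,y,38) for y in (36,20)]+[(96,72,63),(96,72,89),(152.5+10,15,16)]));print(np.round(n,1).tolist())
r=int(round(n[1,1]));c=int(n[0,0])
print('cols',c-4);print(im[r-4:r+6,c-4:c+30])
u,v=n[2].astype(int);print('paddle col mins: rows',v-30,[(int(im[y,u-12:u+12].min()),int(u-12+im[y,u-12:u+12].argmin())) for y in range(v-30,v+40,3)])
```

```text
[[313.5, 148.4], [328.7, 148.4], [279.4, 161.6], [279.4, 176.8], [337.5, 77.7]]
cols 309
[[192 185 185 181 165 153 152 151 151 151 150 149 149 150 149 149 150 149
  148 132  79  33  25  28  26  27  26  27  27  28  26  27  27  27]
 [218 216 216 215 214 213 212 213 213 213 213 213 213 213 213 213 213 213
  211 195 130  50  28  26  26  27  26  26  27  27  28  27  28  28]
 [235 236 236 236 236 236 237 237 236 237 237 237 237 237 237 237 237 237
  235 220 158  69  31  27  27  27  27  26  27  26  28  28  26  26]
 [252 253 254 254 254 254 254 254 254 254 254 254 254 254 254 254 254 254
  253 237 175  79  31  26  27  27  26  27  27  27  26  27  28  27]
 [255 255 255 255 255 255 255 255 255 255 255 255 255 255 255 255 255 255
  255 252 188  83  31  27  27  27  27  27  28  26  28  26  26  27]
 [255 255 255 255 255 255 255 255 255 255 255 255 255 255 255 255 255 255
  255 251 186  80  30  27  28  27  28  28  27  27  27  28  28  27]
 [243 243 243 243 243 243 243 244 244 244 244 244 245 245 245 245 245 246
  244 231 167  71  30  27  27  26  26  27  27  27  27  27  27  27]
 [218 216 217 217 217 217 217 217 217 216 213 216 217 217 217 217 217 217
  216 203 139  55  28  26  26  27  27  27  27  27  26  27  28  27]
 [186 185 185 183 182 181 181 181 181 176 168 176 180 180 181 182 183 183
  182 167 105  38  26  26  27  28  26  27  27  26  28  28  26  27]
 [170 158 145 135 123 117 117 117 115 107  95 103 108 109 109 111 112 112
  110  98  59  28  28  26  26  27  28  27  27  27  27  27  27  26]]
paddle col mins: rows 131 [(192, 268), (198, 268), (210, 269), (177, 267), (164, 267), (151, 287), (187, 289), (132, 289), (109, 289), (63, 279), (44, 276), (44, 276), (46, 276), (57, 276), (49, 276), (45, 277), (44, 277), (119, 267), (129, 267), (139, 267), (168, 267), (171, 288), (172, 290), (172, 290)]
```

```bash
python3 -c "
from station import manip,readout
print(readout.state()['clock']);print(manip.sign_off())"
```

```text
30.075
the job is handed in; nothing more can be done
None
```

The radio is docked, the bolt is home over it, and I handed the job in at 30.1 s. The sign-off gives no verdict.

**What I did:** I drew the bolt about 17.6 mm, tipped the stalk into the notch and let go. I then laid the radio on the bed and slid it down until the foot pushed back with about 6.5 N. Last, I turned the stalk out of the notch and let the bolt home.

**Last checks:**
- **Bolt and stalk at the end:** by pixel values, the nose is within about 1 mm of its predicted home position and the stalk stands near 0 rad. I had used up the picture views by then, so I did not see this in a picture.
- **Radio:** a picture taken before a final re-grip shows it straight to about 0.05 rad and centred to about 1 mm. A push test in that re-grip moved it only 0.3 mm at about 7 N, so it is against the foot. I judged flatness from the pictures and did not measure it separately.
- **Parked bolt:** in two pictures the stalk rested at about 0.88 rad, above the required 0.7.
- **Bystanders:** I never came near the vials or the carton, but I took no final picture of them.

**Failed or disagreeing:**
- **First grasp:** it missed; the pads probably slid off the radio's rounded edges. The radio did not move, and a lower, firmer grip held.
- **Foot position:** the hand's position put it at about bed x 8 mm, against 10–12 mm from the pictures. I relied on the contact force.

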